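# Hold a sanding block against the sprung bench stop

### The job

Pull the low cabinet's drawer well open, take out the long sanding block and bring it down onto the bench in front of the sprung stop, one end squarely and centrally against the stop's plate. Act as a third hand for a workmate who will screw a handle to it: keep the block gripped and push it into the plate with a gentle, steady force of about 10 N, wait so for three seconds, and finish while still gripping and pushing (do not let go). Leave the short sanding block, the tape roll and the tin where they are.

Things in the scene. Friction and masses are not known exactly. Their poses are not given: they have to be found in the camera images.
- cabinet: Low grey one-drawer cabinet fixed on the bench, 280 (x) x 280 (y) x 100 high mm. Origin: centre of its underside, on the bench. Its own -x is the front, from which the drawer comes out; the edge of its roof lies 125 mm in front of the origin.
- cabinet_drawer0 (a joint): How far the drawer is pulled out along the cabinet's -x, in m: 0 shut (it starts up to 0.015 out), 0.198 fully out; 0.15 to 0.18 uncovers the block well. It slides with about 1 N of friction, damping 4 N per m/s, and stays where it is left. The drawer is 238 mm wide and 235 mm long inside; its floor is 22 mm above the bench, its side walls reach 78 mm and its front panel 88 mm above the bench.
- cabinet_drawer0_handle (a point): Middle of the drawer's handle: a level steel bar 11 mm thick and 120 mm long, along the cabinet's y, its centre line 35 mm in front of the drawer's front panel and 62 mm above the bench. Its ends are joined to the panel by two 8 mm pegs, 51 mm either side of the middle. Axes as the cabinet's. Moves with the drawer.
- block_center (a point): Centre of the long sanding block, loose in the drawer: a black bar 140 long (its own x) x 36 wide (y) x 40 high (z) mm with a thin rubber sole and four grey dots on top, 0.15 to 0.3 kg. It lies sole down on the drawer floor, roughly across the drawer (along the cabinet's y), about 60 to 80 mm behind the inside of the drawer's front and at most 25 mm off its middle. Its two ends are alike; either may be pressed.
- block: The same long sanding block; origin at the centre of its underside, axes as above.
- stop: Bench stop fixed on the bench: dark steel base 90 mm wide and 6 mm high with a housing 80 mm wide whose top is 56 mm above the bench, and a steel plate standing in front of it on springs. Its own +x points from the plate into the housing (the direction to push), z up; origin on the bench, 60 mm behind the plate's front face when nothing presses on it.
- stop_face (a point): Point on the front face of the stop's plate, midway across it and 20 mm above the bench (half the block's height). The plate is 80 mm wide and reaches from 8 to 58 mm above the bench; nothing juts out in front of it at bench level except the bare bench. Axes as the stop's: +x into the stop (push this way), y along the plate, z up. Moves with the plate.
- stop_plate (a joint): How far the plate is pushed in, in m: 0 free, 0.030 at its hard stop. Its spring gives 1 N per mm (1000 N/m, no preload), so 0.010 means a push of 10 N.
- short_center (a point): Bystander: centre of a short sanding block of the same make, 70 x 36 x 40 mm, on the bench. Not to be used or moved.
- tape: Bystander: roll of masking tape lying flat, 100 mm across, 30 mm high; origin at the centre of its underside.
- tin: Bystander: upright plain metal tin, 70 mm across, 90 mm high; origin at the centre of its underside.

How it is judged:
On the way, in this order (a step that is already met when the one before it is completed fails the run):
1. the drawer is pulled at least 120 mm open (value of joint cabinet_drawer0 above 0.12 m), for 0.1 s.
2. the long block is lifted out of the drawer in the grip (height (world z) of block_center above 0.1 m and contact force between the fingers and block above 1 N), for 0.1 s.
3. the block, gripped and low on the bench, is pressed squarely against the plate with 6 to 15 N for two seconds on end (contact force between block and stop between 6 and 15 N and contact force between the fingers and block above 2 N and y of block_center in the frame of stop_face between -0.012 and 0.012 m and angle between the x axis of block_center and the x axis of stop_face, either way round below 0.1 rad and angle between block_center's own z axis and vertical below 0.1 rad and height (world z) of block_center below 0.028 m), for 2 s.
At the end, for the whole second after the job is handed in: The long block is gripped and pressed against the stop's plate with 6 to 15 N: its length within 0.1 rad of square to the plate, upright within 0.1 rad, its middle within 12 mm of the plate's middle sideways, on the bench or at most 8 mm above it, and still (under 10 mm/s) (all of step 3 and linear speed of block below 0.01 m/s); the arm keeps its last pose, push and grip.
It fails at once if the block is pushed into the stop with more than 28 N (contact force between block and stop above 28 N).
It fails at once if the short block is moved more than 20 mm (distance of short_center from where it was at the start of the episode above 0.02 m).
It fails at once if the tape roll is moved more than 20 mm (distance of tape from where it was at the start of the episode above 0.02 m).
It fails at once if the tin is moved more than 20 mm (distance of tin from where it was at the start of the episode above 0.02 m).
It also fails if it takes over 66 s, if anything falls off the work surface, if the arm or the gripper's body presses on something with over 40 N, if the wrist force passes 120 N, or if a joint passes its speed limit or range.

### The arm

A 6-joint arm with a two-finger parallel gripper is mounted at the origin on the work surface. World frame = base frame: x ahead of the robot, y to its left, z up, the work surface at z = 0. Lengths are in m, angles in rad, forces in N, time in s.
With the tool pointing down it reaches from about 0.25 to 0.725 m from the base axis. Payload 9.7 kg.
Tool frame: the origin (TCP) lies at the very end of the fingers, on their centre line; the grasp point (between the pads) lies manip.grip_point_offset behind it (manip.grip_point_offset is the distance from the TCP to the grasp point, in m); z points along the fingers, y is the line along which they close (so a half turn about z gives the same grasp; the last joint's range is limited). The gripper opens to 85 mm and grips with 20 to 120 N. Pads are 22 mm wide; open, the fingers measure 114 mm over their backs; the gripper's body (76 mm by 85 mm) begins 54 mm behind the grasp point. The pads swing forward as they close: fully open they stand 13 mm farther back than shut.
Start: joints at [-1.289, 0.087, 0.176, 1.66, 0, 1.571], TCP at [0.153, -0.528, 0.231] pointing down, gripper open.
Joint ranges: [-3.13, 3.13], [-0.85, 1.81], [-1.15, 1.24], [-2.2, 2.28], [-1.44, 1.52], [-3.14, 3.14]. Speed limits (rad/s): [2.22, 2.22, 2.57, 3.14, 3.14, 3.14].

### API

Orientations are given as a 3x3 rotation matrix whose columns are the frame's x, y, z axes.
In Python, from plant import manip, vision, order gives the robot as it stands. The module is installed in compiled form; this text tells all that it offers.
- The arm moves only by the tool apply_moves, never from a script. Its argument "moves" is a list of rows, each an object of numbers: "jaw": the opening, from 0 (shut) to 1 (fully open); "x", "y", "z": the shift along the world's x, y, z in m; "wx", "wy", "wz": the turn, a rotation vector about the world's x, y, z in rad. In form: [{"jaw": .., "x": .., "y": .., "z": .., "wx": .., "wy": .., "wz": ..}, ...]. A call has 1 to 8 rows; each row shifts and turns the commanded pose from where the row before left it; what a row does not reach is not made up. A row lasts 1/12 s, in which the tool goes at most 41.7 mm and 7.16 degrees, less where a joint would pass 70% of its speed; a pose out of reach is approached as far as the arm can. A call is refused whole if a number of a shift passes 0.0417 or a number of a turn 0.125, either way. A call with a gripper value outside its range is refused whole. The fingers move at their own pace and stop on an object; "squeeze" is the grip in N (left out, the last holds). Time passes only in rows, so rows that do not move let the fingers close. It gives the time, the measured TCP pose, the force, the opening and the grip force at its end, in the units of the state.
- manip.get_state(): the state, without advancing time (a new reading comes with each control period).
- vision.get_image(name): name is "scene" or "top"; returns a dict with "frame" (480x640x3 uint8, blue, green, red), "z_map" (480x640 float32, m along the optical axis (not along the pixel's ray), 0 where there is no reading), "intrinsics" (3x3 intrinsics, pixels), "k1" (the pictures are not rectified: a ray, as slopes to the right and down, at radius r is drawn at 1 + k1 r^2 times it, then the intrinsics apply), "rvec" (rotation vector, rad) and "tvec" (3), from world to camera coordinates, as OpenCV has them. Camera axes: x right, y down, z forward; pixel columns grow to the right and rows downward; lengths in m; the calibration is good to about 2 mm. A picture is of the moment at which its call begins.
- order.sign_off(): hands the job in; it is judged then, once.
The state is a dict: "time_s": time; "joint_pos": joint angles; "joint_velocities": joint speeds; "tau": joint torques, N m; "eef_pos": TCP position; "tcp_rot": TCP orientation; "wrist_force": force on the tool from outside, world axes, zero at the start; "torque": the same for the moment, N m; "opening": finger opening in m; "grip_force": force on a finger pad.
Only numpy, scipy, OpenCV 4.12 (cv2) and the standard library are available. Lean on these libraries where they do the work, as an engineer would, in place of code of your own. Each camera call takes 0.05 s, during which the arm holds its last target. There are 200 camera calls.

## Working session

There is one attempt and no reset: what is moved stays moved. The work goes in short steps, Python scripts to look and compute and a tool call to move; the robot and the scene stay as the last step left them, time stands still between calls to the robot, and variables do not carry over. Pictures are saved under pics/ and viewed, at most 10 in all, crops included, and the job is handed in when it is done.

Besides the shell and the picture viewer there is one more tool, called after "Emit:" as name(argument=value, ...), one argument or row to a line, values as JSON. apply_moves: Moves the arm, as the interface text tells. Its arguments: {"type":"object","properties":{"moves":{"type":"array","items":{"type":"object","properties":{"jaw":{"type":"number"},"x":{"type":"number"},"y":{"type":"number"},"z":{"type":"number"},"wx":{"type":"number"},"wy":{"type":"number"},"wz":{"type":"number"}}}},"squeeze":{"type":"number"}},"required":["moves"]}

```bash
mkdir -p pics; python3 - <<'E'
from plant import manip, vision
import cv2,numpy as np
s=manip.get_state();print(s, manip.grip_point_offset)
for n in("scene","top"):
    d=vision.get_image(n);cv2.imwrite(f"pics/{n}0.png",d["frame"]);np.savez(f"{n}0.npz",**d)
    R=cv2.Rodrigues(np.array(d["rvec"]))[0];print(n,d["intrinsics"],d["k1"],-R.T@np.ravel(d["tvec"]),R)
E
```

```text
{'time_s': 0.0, 'joint_pos': array([-1.28902705e+00,  8.74798454e-02,  1.75124163e-01,  1.65978923e+00,
       -2.05140809e-05,  1.57079887e+00]), 'joint_velocities': array([-0.00021906, -0.00130712, -0.00016269,  0.00086433, -0.00061651,
        0.00195601]), 'tau': array([-1.11250672e-04, -5.20397651e+01,  4.64798713e+01,  1.65947364e-02,
        5.80123947e-05, -2.23174823e-06]), 'eef_pos': array([ 0.15286191, -0.52809456,  0.23056708]), 'tcp_rot': array([[ 9.60565682e-01,  2.78052900e-01, -3.94686821e-04],
       [ 2.78053179e-01, -9.60564816e-01,  1.28969986e-03],
       [-2.05174874e-05, -1.34858535e-03, -9.99999090e-01]]), 'wrist_force': array([ 0.47292617, -0.6317032 ,  0.30819988]), 'torque': array([ 0.01462256, -0.04464424, -0.01636578]), 'grip_force': 0.0, 'opening': 0.0852729619165973} 0.0187
scene [[458.36640068   0.         326.31873323]
 [  0.         458.36640068 230.81365857]
 [  0.           0.           1.        ]] -0.05178385931412535 [ 0.92933641 -0.73271683  0.9692809 ] [[ 0.87534485  0.4832221  -0.0163644 ]
 [ 0.3732809  -0.69692597 -0.61233616]
 [-0.30729914  0.52989678 -0.79042814]]
top [[449.1433822    0.         309.96642411]
 [  0.         449.1433822  248.03465804]
 [  0.           0.           1.        ]] 0.03966225345455814 [ 0.44105104 -0.11458877  0.97863699] [[-0.02911651 -0.99931785 -0.02271705]
 [-0.98848203  0.03216252 -0.14788117]
 [ 0.14851093  0.01814961 -0.9887442 ]]
```

View pics/scene0.png

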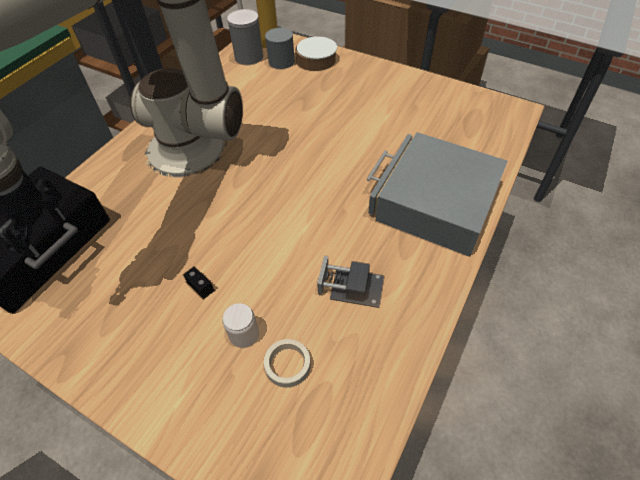

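View pics/top0.png

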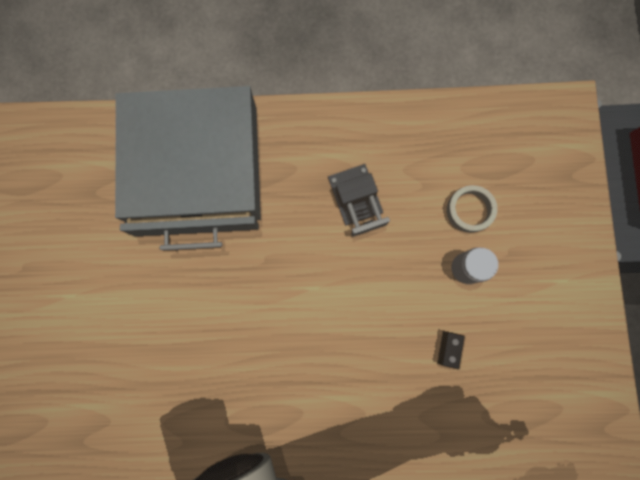

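Scene: cabinet at right, stop at (350,283), short block (198,282), tin (240,325), tape (287,362). Top: handle bar from (162,246) to (221,244), plate bar from (353,233) to (387,221).

```bash
cat > h.py <<'E'
import cv2,numpy as np
def load(n): return dict(np.load(n,allow_pickle=True))
def prep(d):
    K=d["intrinsics"];k=float(d["k1"]);R=cv2.Rodrigues(np.array(d["rvec"],float))[0];t=np.array(d["tvec"],float).ravel()
    return K,np.array([k,0,0,0,0.]),R,t
def rays(d,uv):
    K,D,R,t=prep(d)
    p=cv2.undistortPoints(np.array(uv,float).reshape(-1,1,2),K,D).reshape(-1,2)
    return -R.T@t, np.c_[p,np.ones(len(p))]@R
def onz(d,uv,z):
    c,r=rays(d,uv);z=np.broadcast_to(z,len(r));return c+r*((z-c[2])/r[:,2])[:,None]
def cloud(d):
    v,u=np.mgrid[:480,:640];c,r=rays(d,np.c_[u.ravel(),v.ravel()])
    return (c+r*d["z_map"].reshape(-1,1)).reshape(480,640,3)
def px(d,P):
    K,D,R,t=prep(d);return cv2.projectPoints(np.array(P,float).reshape(-1,3),cv2.Rodrigues(R)[0],t,K,D)[0].reshape(-1,2)
E
python3 - <<'E'
from h import *
for n in("top","scene"):
    d=load(n+"0.npz");X=cloud(d);ok=d["z_map"]>0
    print(n,"bench",np.median(X[300:330,300:330].reshape(-1,3),0) if n=="top" else '')
    box={"top":dict(handle=(155,238,228,252),plate=(345,212,395,242),roof=(110,85,262,222),hous=(330,165,380,200)),
         "scene":dict(handle=(362,148,396,186),plate=(314,254,332,296),roof=(380,135,506,225))}[n]
    for k,(a,b,c,e) in box.items():
        P=X[b:e,a:c].reshape(-1,3);z=P[:,2]
        lo,hi=dict(handle=(.05,.08),plate=(.045,.07),roof=(.09,.11),hous=(.045,.065))[k]
        Q=P[(z>lo)&(z<hi)]
        m=(((X[...,2]>lo)&(X[...,2]<hi)).astype(np.uint8));mm=np.zeros_like(m);mm[b:e,a:c]=m[b:e,a:c]
        r=cv2.minAreaRect((Q[:,:2]*1000).astype(np.float32))
        print(k,len(Q),np.median(Q[:,2]),"rect mm",np.round(r[0],1),np.round(r[1],1),round(r[2],2))
d=load("top0.npz")
print("handle ends z.067",onz(d,[(162,246),(221,244)],.067))
print("plate ends z.058",onz(d,[(352,234),(388,221)],.058))
print("roof corners",onz(d,[(116,92),(251,88),(255,214),(117,217)],.1))
print("front",onz(d,[(122,228),(255,223)],.088))
print("tin,tape,short",onz(d,[(481,265),(473,209),(452,350)],[.09,.03,.04]))
E
python3 - <<'E'
import cv2,numpy as np
a=cv2.imread("pics/top0.png")
h=cv2.resize(a[200:260,110:265],None,fx=4,fy=4,interpolation=cv2.INTER_CUBIC);p=cv2.resize(a[155:245,320:400],None,fx=4,fy=4,interpolation=cv2.INTER_CUBIC)
o=np.zeros((600,640,3),np.uint8);o[:240,:620]=h;o[240:600,:320]=p;cv2.imwrite("pics/crop0.png",o)
E
```

```text
top bench [ 4.42739611e-01 -1.02477598e-01  2.49609218e-04]
handle 377 0.06653285706100398 rect mm [596.  149.7] [128.6  25.5] 89.03
plate 245 0.05756502103121486 rect mm [ 636.2 -221.4] [37.9 81.8] 17.74
roof 17187 0.1005680326855698 rect mm [775.8 155. ] [287.1 282. ] 1.37
hous 795 0.05630596794857645 rect mm [ 706.2 -200.2] [45.6 82.6] 16.3
scene bench 
handle 199 0.06625695008006038 rect mm [613.2 143.7] [ 58.3 145. ] 1.38
plate 153 0.05743019958769835 rect mm [ 630.1 -223.7] [26.4 80.3] 16.9
roof 7735 0.09946161851210267 rect mm [770.  154.2] [288.7 286.9] 1.62
handle ends z.067 [[0.59213872 0.20690408 0.067     ]
 [0.59235458 0.08528087 0.067     ]]
plate ends z.058 [[ 0.60596089 -0.18585113  0.058     ]
 [ 0.63090421 -0.26167037  0.058     ]]
roof corners [[0.91459914 0.29582055 0.1       ]
 [0.91411383 0.01457651 0.1       ]
 [0.64558653 0.00972158 0.1       ]
 [0.64846817 0.28634579 0.1       ]]
front [[0.62819807 0.28100018 0.088     ]
 [0.62972974 0.01163592 0.088     ]]
tin,tape,short [[ 0.5299788  -0.43269572  0.09      ]
 [ 0.65642591 -0.44751947  0.03      ]
 [ 0.36469845 -0.3779084   0.04      ]]
```

View pics/crop0.png

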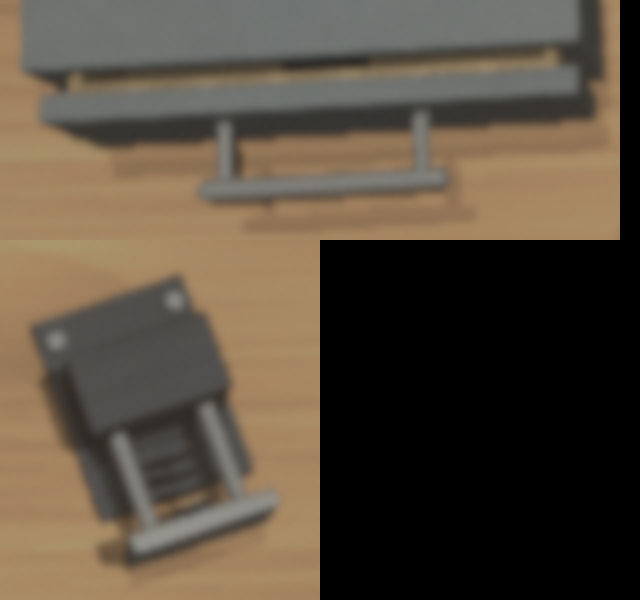

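Crop: handle bar centre line runs (160,247.1)–(221.3,244.9) in the top image, middle ≈ (0.590, 0.148); the plate bar lies at ~17–18° yaw. Approaching the handle.

Emit:
apply_moves(
  moves=[
    {"jaw": 0.3,"x": 0.0219,"y": 0.0338,"wz": 0.065},
    {"jaw": 0.3,"x": 0.0219,"y": 0.0338,"wz": 0.065},
    {"jaw": 0.3,"x": 0.0219,"y": 0.0338,"wz": 0.065},
    {"jaw": 0.3,"x": 0.0219,"y": 0.0338,"wz": 0.065},
    {"jaw": 0.3,"x": 0.0219,"y": 0.0338,"wz": 0.065},
    {"jaw": 0.3,"x": 0.0219,"y": 0.0338,"wz": 0.065},
    {"jaw": 0.3,"x": 0.0219,"y": 0.0338,"wz": 0.065},
    {"jaw": 0.3,"x": 0.0219,"y": 0.0338,"wz": 0.065},
  ],
)

```text
$.moves[0]: bad value
```

Emit:
apply_moves(
  moves=[
    {"jaw": 0.3,"x": 0.0219,"y": 0.0338,"wz": 0.065},
    {"jaw": 0.3,"x": 0.0219,"y": 0.0338,"wz": 0.065},
    {"jaw": 0.3,"x": 0.0219,"y": 0.0338,"wz": 0.065},
    {"jaw": 0.3,"x": 0.0219,"y": 0.0338,"wz": 0.065},
    {"jaw": 0.3,"x": 0.0219,"y": 0.0338,"wz": 0.065},
    {"jaw": 0.3,"x": 0.0219,"y": 0.0338,"wz": 0.065},
    {"jaw": 0.3,"x": 0.0219,"y": 0.0338,"wz": 0.065},
    {"jaw": 0.3,"x": 0.0219,"y": 0.0338,"wz": 0.065},
  ],
)

```text
$.moves[0]: bad value
```

Emit:
apply_moves(
  moves=[
    {"jaw": 0.3,"x": 0.0219,"y": 0.0338,"wz": 0.065},
    {"jaw": 0.3,"x": 0.0219,"y": 0.0338,"wz": 0.065},
    {"jaw": 0.3,"x": 0.0219,"y": 0.0338,"wz": 0.065},
    {"jaw": 0.3,"x": 0.0219,"y": 0.0338,"wz": 0.065},
    {"z": -0.02,"jaw": 0.3},
    {"jaw": 0.3,"z": -0.02},
    {"jaw": 0.3},
    {"jaw": 0.3},
  ],
)

```text
$.moves[0]: bad value
```

Emit:
apply_moves(
  moves=[
    {"jaw": 0.3,"x": 0.0219,"y": 0.0338,"z": 0,"wx": 0,"wy": 0,"wz": 0.065},
  ],
  squeeze=40,
)

```text
time_s: 0.18
eef_pos: [0.173, -0.4972, 0.2291]
tcp_rot: [[0.942, 0.336, -0.002], [0.336, -0.942, 0.001], [-0.001, -0.002, -1.0]]
wrist_force: [2.0, -1.5, 1.2]
opening: 0.0756
grip_force: 0.0
```

Emit:
apply_moves(
  moves=[
    {"jaw": 0.3,"x": 0.0219,"y": 0.0338,"z": 0,"wx": 0,"wy": 0,"wz": 0.065},
    {"jaw": 0.3,"x": 0.0219,"y": 0.0338,"z": 0,"wx": 0,"wy": 0,"wz": 0.065},
    {"jaw": 0.3,"x": 0.0219,"y": 0.0338,"z": 0,"wx": 0,"wy": 0,"wz": 0.065},
    {"jaw": 0.3,"x": 0.0219,"y": 0.0338,"z": 0,"wx": 0,"wy": 0,"wz": 0.065},
    {"jaw": 0.3,"x": 0.0219,"y": 0.0338,"z": 0,"wx": 0,"wy": 0,"wz": 0.065},
    {"jaw": 0.3,"x": 0.0219,"y": 0.0338,"z": 0,"wx": 0,"wy": 0,"wz": 0.065},
    {"jaw": 0.3,"x": 0.0219,"y": 0.0338,"z": 0,"wx": 0,"wy": 0,"wz": 0.065},
    {"jaw": 0.3,"x": 0.0219,"y": 0.0338,"z": 0,"wx": 0,"wy": 0,"wz": 0.065},
  ],
)

```text
time_s: 0.85
eef_pos: [0.3505, -0.2223, 0.2312]
tcp_rot: [[0.645, 0.764, 0.0], [0.764, -0.645, -0.0], [0.0, 0.0, -1.0]]
wrist_force: [1.0, 0.3, 0.1]
opening: 0.0258
grip_force: 0.0
```

Emit:
apply_moves(
  moves=[
    {"jaw": 0.3,"x": 0.0219,"y": 0.0338,"z": 0,"wx": 0,"wy": 0,"wz": 0.065},
    {"jaw": 0.3,"x": 0.0219,"y": 0.0338,"z": 0,"wx": 0,"wy": 0,"wz": 0.065},
    {"jaw": 0.3,"x": 0.0219,"y": 0.0338,"z": 0,"wx": 0,"wy": 0,"wz": 0.065},
    {"jaw": 0.3,"x": 0.0219,"y": 0.0338,"z": 0,"wx": 0,"wy": 0,"wz": 0.065},
    {"jaw": 0.3,"x": 0.0219,"y": 0.0338,"z": 0,"wx": 0,"wy": 0,"wz": 0.065},
    {"jaw": 0.3,"x": 0.0219,"y": 0.0338,"z": 0,"wx": 0,"wy": 0,"wz": 0.065},
    {"jaw": 0.3,"x": 0.0219,"y": 0.0338,"z": 0,"wx": 0,"wy": 0,"wz": 0.065},
    {"jaw": 0.3,"x": 0,"y": 0,"z": 0,"wx": 0,"wy": 0,"wz": 0},
  ],
)

```text
time_s: 1.52
eef_pos: [0.5056, 0.0174, 0.2297]
tcp_rot: [[0.238, 0.971, -0.001], [0.971, -0.238, 0.001], [0.001, -0.001, -1.0]]
wrist_force: [1.1, -0.2, 0.3]
opening: 0.0252
grip_force: 0.0
```

Emit:
apply_moves(
  moves=[
    {"jaw": 0.3,"x": 0.021,"y": 0.0327,"z": 0,"wx": 0,"wy": 0,"wz": 0.064},
    {"jaw": 0.3,"x": 0.021,"y": 0.0327,"z": 0,"wx": 0,"wy": 0,"wz": 0.064},
    {"jaw": 0.3,"x": 0.021,"y": 0.0327,"z": 0,"wx": 0,"wy": 0,"wz": 0.064},
    {"jaw": 0.3,"x": 0.0215,"y": 0.0325,"z": 0,"wx": 0,"wy": 0,"wz": 0.064},
    {"jaw": 0.3,"x": 0,"y": 0,"z": -0.035,"wx": 0,"wy": 0,"wz": 0},
    {"jaw": 0.3,"x": 0,"y": 0,"z": -0.035,"wx": 0,"wy": 0,"wz": 0},
    {"jaw": 0.3,"x": 0,"y": 0,"z": -0.035,"wx": 0,"wy": 0,"wz": 0},
    {"jaw": 0.3,"x": 0,"y": 0,"z": 0,"wx": 0,"wy": 0,"wz": 0},
  ],
)

```text
time_s: 2.18
eef_pos: [0.5843, 0.1423, 0.118]
tcp_rot: [[-0.007, 1.0, -0.012], [1.0, 0.007, -0.003], [-0.003, -0.012, -1.0]]
wrist_force: [-0.7, -1.1, -0.9]
opening: 0.0255
grip_force: 0.0
```

```bash
python3 - <<'E'
from plant import manip, vision
from h import *
s=manip.get_state();print(s["eef_pos"],s["joint_pos"])
d=vision.get_image("scene");cv2.imwrite("pics/scene1.png",cv2.resize(d["frame"][90:210,330:490],None,fx=4,fy=4));
print(px(d,[s["eef_pos"],[.59,.148,.062]]))
E
```

```text
[0.58430976 0.14230064 0.11798668] [ 2.38907953e-01  2.08722991e-01  9.36118029e-02  1.46773835e+00
 -4.63217359e-05  1.80257981e+00]
[[375.91342681 150.81810332]
 [377.25706532 165.12988577]]
```

View pics/scene1.png

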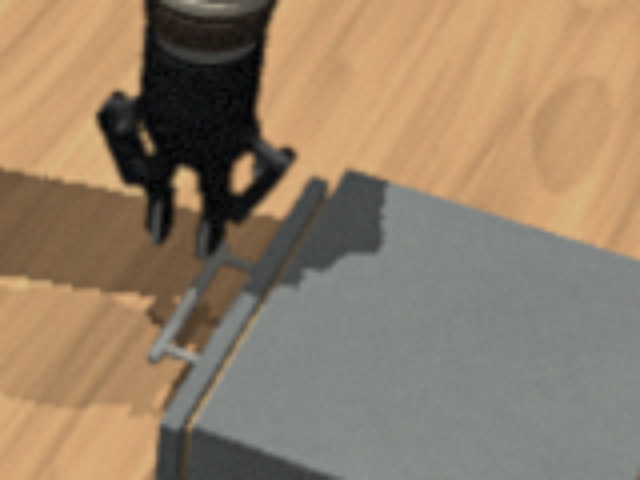

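The bar's middle in the crop is about (188,304), matching the projected estimate (189,300) within a pixel; the fingers straddle it in line.

Emit:
apply_moves(
  moves=[
    {"jaw": 0.3,"x": 0.002,"y": 0.004,"z": -0.005,"wx": 0,"wy": 0,"wz": 0},
    {"jaw": 0.3,"x": 0,"y": 0,"z": 0,"wx": 0,"wy": 0,"wz": 0},
    {"jaw": 0.3,"x": 0,"y": 0,"z": 0,"wx": 0,"wy": 0,"wz": 0},
  ],
)

```text
time_s: 2.48
eef_pos: [0.5909, 0.1474, 0.1238]
tcp_rot: [[-0.007, 1.0, 0.003], [1.0, 0.007, 0.001], [0.001, 0.003, -1.0]]
wrist_force: [-0.6, -0.7, 0.4]
opening: 0.0254
grip_force: 0.0
```

Emit:
apply_moves(
  moves=[
    {"jaw": 0.3,"x": -0.001,"y": 0,"z": -0.02,"wx": 0,"wy": 0,"wz": 0},
    {"jaw": 0.3,"x": 0,"y": 0,"z": -0.02,"wx": 0,"wy": 0,"wz": 0},
    {"jaw": 0.3,"x": 0,"y": 0,"z": -0.02,"wx": 0,"wy": 0,"wz": 0},
    {"jaw": 0.3,"x": 0,"y": 0,"z": -0.02,"wx": 0,"wy": 0,"wz": 0},
    {"jaw": 0.3,"x": 0,"y": 0,"z": 0,"wx": 0,"wy": 0,"wz": 0},
    {"jaw": 0.3,"x": 0,"y": 0,"z": 0,"wx": 0,"wy": 0,"wz": 0},
  ],
)

```text
time_s: 2.98
eef_pos: [0.5906, 0.1473, 0.0442]
tcp_rot: [[-0.007, 1.0, 0.005], [1.0, 0.007, 0.001], [0.001, 0.005, -1.0]]
wrist_force: [1.2, -0.3, -0.7]
opening: 0.0256
grip_force: 0.1
```

Emit:
apply_moves(
  moves=[
    {"jaw": 0,"x": 0,"y": 0,"z": 0,"wx": 0,"wy": 0,"wz": 0},
    {"jaw": 0,"x": 0,"y": 0,"z": 0,"wx": 0,"wy": 0,"wz": 0},
    {"jaw": 0,"x": 0,"y": 0,"z": 0,"wx": 0,"wy": 0,"wz": 0},
    {"jaw": 0,"x": 0,"y": 0,"z": 0,"wx": 0,"wy": 0,"wz": 0},
    {"jaw": 0,"x": 0,"y": 0,"z": 0,"wx": 0,"wy": 0,"wz": 0},
  ],
)

```text
time_s: 3.4
eef_pos: [0.5899, 0.1472, 0.0432]
tcp_rot: [[-0.007, 1.0, 0.003], [1.0, 0.007, 0.001], [0.0, 0.003, -1.0]]
wrist_force: [-0.4, -1.7, 7.6]
opening: 0.0095
grip_force: 39.0
```

Emit:
apply_moves(
  moves=[
    {"jaw": 0,"x": -0.01,"y": 0,"z": 0,"wx": 0,"wy": 0,"wz": 0},
    {"jaw": 0,"x": -0.022,"y": 0,"z": 0,"wx": 0,"wy": 0,"wz": 0},
    {"jaw": 0,"x": -0.025,"y": 0,"z": 0,"wx": 0,"wy": 0,"wz": 0},
    {"jaw": 0,"x": -0.025,"y": 0,"z": 0,"wx": 0,"wy": 0,"wz": 0},
    {"jaw": 0,"x": -0.025,"y": -0.001,"z": 0,"wx": 0,"wy": 0,"wz": 0},
    {"jaw": 0,"x": -0.025,"y": -0.001,"z": 0,"wx": 0,"wy": 0,"wz": 0},
    {"jaw": 0,"x": -0.02,"y": 0,"z": 0,"wx": 0,"wy": 0,"wz": 0},
    {"jaw": 0,"x": -0.01,"y": 0,"z": 0,"wx": 0,"wy": 0,"wz": 0},
  ],
)

```text
time_s: 4.07
eef_pos: [0.4261, 0.1433, 0.0431]
tcp_rot: [[-0.006, 1.0, 0.003], [1.0, 0.006, -0.004], [-0.004, 0.003, -1.0]]
wrist_force: [2.5, -15.1, 8.4]
opening: 0.0097
grip_force: 40.2
```

Emit:
apply_moves(
  moves=[
    {"jaw": 0,"x": 0,"y": 0,"z": 0,"wx": 0,"wy": 0,"wz": 0},
    {"jaw": 0,"x": 0,"y": 0,"z": 0,"wx": 0,"wy": 0,"wz": 0},
  ],
)

```text
time_s: 4.23
eef_pos: [0.4271, 0.1433, 0.0431]
tcp_rot: [[-0.006, 1.0, 0.003], [1.0, 0.006, -0.004], [-0.004, 0.003, -1.0]]
wrist_force: [-0.5, -14.0, 9.6]
opening: 0.0093
grip_force: 40.4
```

Emit:
apply_moves(
  moves=[
    {"jaw": 0.3,"x": 0,"y": 0,"z": 0,"wx": 0,"wy": 0,"wz": 0},
    {"jaw": 0.3,"x": 0,"y": 0,"z": 0,"wx": 0,"wy": 0,"wz": 0},
    {"jaw": 0.3,"x": 0,"y": 0,"z": 0,"wx": 0,"wy": 0,"wz": 0},
    {"jaw": 0.3,"x": 0,"y": 0,"z": 0.02,"wx": 0,"wy": 0,"wz": 0},
    {"jaw": 0.3,"x": 0,"y": 0,"z": 0.03,"wx": 0,"wy": 0,"wz": 0},
    {"jaw": 0.3,"x": 0,"y": 0,"z": 0.03,"wx": 0,"wy": 0,"wz": 0},
    {"jaw": 0.3,"x": 0,"y": 0,"z": 0.03,"wx": 0,"wy": 0,"wz": 0},
    {"jaw": 0.55,"x": -0.02,"y": -0.03,"z": 0,"wx": 0,"wy": 0,"wz": 0},
  ],
)

```text
time_s: 4.9
eef_pos: [0.411, 0.1181, 0.1567]
tcp_rot: [[-0.01, 1.0, 0.008], [1.0, 0.01, 0.003], [0.003, 0.008, -1.0]]
wrist_force: [0.5, -1.3, 0.4]
opening: 0.0366
grip_force: 0.0
```

Emit:
apply_moves(
  moves=[
    {"jaw": 0.55,"x": -0.015,"y": -0.035,"z": 0,"wx": 0,"wy": 0,"wz": 0},
    {"jaw": 0.55,"x": -0.015,"y": -0.035,"z": 0,"wx": 0,"wy": 0,"wz": 0},
    {"jaw": 0.55,"x": -0.015,"y": -0.035,"z": 0,"wx": 0,"wy": 0,"wz": 0},
    {"jaw": 0.55,"x": 0,"y": 0,"z": 0,"wx": 0,"wy": 0,"wz": 0},
  ],
)

```text
time_s: 5.23
eef_pos: [0.3599, 0.0062, 0.1517]
tcp_rot: [[-0.003, 1.0, -0.0], [1.0, 0.003, -0.001], [-0.001, -0.0, -1.0]]
wrist_force: [0.6, 0.7, 0.5]
opening: 0.047
grip_force: 0.0
```

```bash
python3 - <<'E'
from plant import manip, vision
from h import *
s=manip.get_state();print(s["eef_pos"])
o=[]
for n in("scene","top"):
    d=vision.get_image(n);np.savez(f"{n}1.npz",**d);f=d["frame"]
    a,b=px(d,[.53,.14,.05])[0].astype(int);print(n,a,b)
    o.append(cv2.resize(f[b-75:b+75,a-70:a+70],None,fx=2.8,fy=2.8)[:420,:392])
cv2.imwrite("pics/open.png",np.hstack(o))
E
```

```text
[0.3599453  0.00623048 0.15166786]
scene 356 162
top 196 275
```

View pics/open.png

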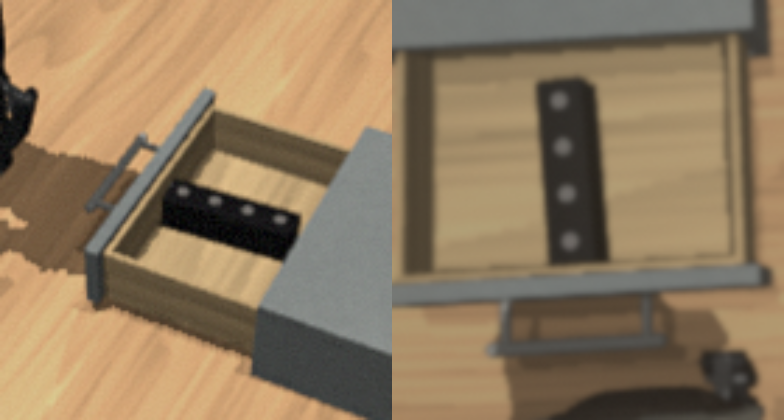

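The block actually lies along the drawer (roughly along world x), its front end near the front panel; dots in the right crop at (559,100), (563,146), (567,193), (570,240). I'll measure it.

```bash
python3 - <<'E'
from h import *
from scipy import ndimage as nd
for n in("top","scene"):
    d=load(n+"1.npz");f=d["frame"].astype(int);X=cloud(d);g=f.max(2)
    reg=(X[...,0]>.44)&(X[...,0]<.66)&(X[...,1]>.04)&(X[...,1]<.25)&(abs(X[...,2]-.062)<.012)
    lab,k=nd.label(reg);sz=nd.sum(reg,lab,range(1,k+1));m=lab==1+np.argmax(sz)
    q=np.argwhere(m)[:,::-1];P=onz(d,q,.062)
    r=cv2.minAreaRect((P[:,:2]*1000).astype(np.float32));print(n,sz.max(),"z",np.median(X[m][:,2]),r)
    mm=nd.binary_fill_holes(m);bl=cv2.GaussianBlur(d["frame"],(0,0),.7).max(2)
    l2,k2=nd.label(mm&(bl>75))
    print([(np.round(np.average(onz(d,np.argwhere(l2==i)[:,::-1],.062),axis=0,weights=bl[l2==i]-75.+1e-3)[:2],4),(l2==i).sum()) for i in range(1,k2+1)])
    h=(X[...,0]>.40)&(X[...,0]<.45)&(X[...,1]>.06)&(X[...,1]<.24)&(abs(X[...,2]-.066)<.008)
    print("handle",cv2.minAreaRect((X[h][:,:2]*1000).astype(np.float32)))
    # stop plate: pixels & fit top strip
    pl=(X[...,0]>.58)&(X[...,0]<.66)&(X[...,1]>-.29)&(X[...,1]<-.16)&(abs(X[...,2]-.058)<.005)
    Q=onz(d,np.argwhere(pl)[:,::-1],.058);print("stop",cv2.minAreaRect((Q[:,:2]*1000).astype(np.float32)),Q.mean(0))
    ho=(X[...,0]>.66)&(X[...,0]<.75)&(X[...,1]>-.27)&(X[...,1]<-.14)&(abs(X[...,2]-.056)<.006)
    print("hous",cv2.minAreaRect((X[ho][:,:2]*1000).astype(np.float32)))
E
```

```text
top 1241.0 z 0.06201269396134179 ((560.6561889648438, 153.95086669921875), (142.0518798828125, 38.30201721191406), 5.0887017250061035)
[(array([0.6282, 0.166 ]), np.int64(34)), (array([0.6266, 0.1406]), np.int64(1)), (array([0.6137, 0.161 ]), np.int64(29)), (array([0.5353, 0.1653]), np.int64(95)), (array([0.579 , 0.1577]), np.int64(28)), (array([0.544 , 0.1544]), np.int64(31)), (array([0.5091, 0.1515]), np.int64(29))]
handle ((438.68206787109375, 144.8431396484375), (21.903247833251953, 128.08412170410156), 0.4337088465690613)
stop ((623.654296875, -225.20889282226562), (12.107412338256836, 81.38860321044922), 17.527498245239258) [ 0.62342791 -0.22603135  0.058     ]
hous ((705.3062744140625, -200.74215698242188), (47.84466552734375, 82.35283660888672), 16.109636306762695)
scene 748.0 z 0.06172975712247153 ((556.3961791992188, 151.98980712890625), (151.6140594482422, 212.60968017578125), 2.087449073791504)
[(array([0.4794, 0.2556]), np.int64(1)), (array([0.4803, 0.2404]), np.int64(1)), (array([0.4817, 0.2309]), np.int64(1)), (array([0.4811, 0.2255]), np.int64(1)), (array([0.4805, 0.2
[... 762 characters left out ...]
599]), np.int64(9)), (array([0.4842, 0.0877]), np.int64(1)), (array([0.4839, 0.0823]), np.int64(2)), (array([0.6312, 0.157 ]), np.int64(1)), (array([0.4849, 0.0746]), np.int64(1)), (array([0.4842, 0.0663]), np.int64(4)), (array([0.485 , 0.0569]), np.int64(1)), (array([0.4857, 0.0499]), np.int64(3)), (array([0.4933, 0.0437]), np.int64(2))]
handle ((436.92999267578125, 145.6002960205078), (23.993749618530273, 130.28451538085938), 1.0458511114120483)
stop ((623.16455078125, -226.6961669921875), (10.582383155822754, 81.94425201416016), 17.420679092407227) [ 0.62293369 -0.22724973  0.058     ]
hous ((703.3895874023438, -201.029052734375), (44.91203689575195, 81.6397705078125), 17.568431854248047)
```

Emit:
apply_moves(
  moves=[
    {"jaw": 0.75,"x": 0.0143,"y": 0.0107,"z": 0,"wx": 0,"wy": 0,"wz": 0.1184},
    {"jaw": 0.75,"x": 0.0143,"y": 0.0107,"z": 0,"wx": 0,"wy": 0,"wz": 0.1184},
    {"jaw": 0.75,"x": 0.0143,"y": 0.0107,"z": 0,"wx": 0,"wy": 0,"wz": 0.1184},
    {"jaw": 0.75,"x": 0.0143,"y": 0.0107,"z": 0,"wx": 0,"wy": 0,"wz": 0.1184},
    {"jaw": 0.75,"x": 0.0143,"y": 0.0107,"z": 0,"wx": 0,"wy": 0,"wz": 0.1184},
    {"jaw": 0.75,"x": 0.0143,"y": 0.0107,"z": 0,"wx": 0,"wy": 0,"wz": 0.1184},
    {"jaw": 0.75,"x": 0.0143,"y": 0.0107,"z": 0,"wx": 0,"wy": 0,"wz": 0.1184},
  ],
)

```text
time_s: 5.92
eef_pos: [0.4629, 0.0873, 0.1508]
tcp_rot: [[-0.747, 0.665, -0.001], [0.665, 0.747, 0.0], [0.001, -0.0, -1.0]]
wrist_force: [0.5, -0.5, -0.3]
opening: 0.064
grip_force: 0.0
```

Emit:
apply_moves(
  moves=[
    {"jaw": 0.75,"x": 0.0143,"y": 0.0107,"z": 0,"wx": 0,"wy": 0,"wz": 0.1184},
    {"jaw": 0.75,"x": 0.0143,"y": 0.0107,"z": 0,"wx": 0,"wy": 0,"wz": 0.1184},
    {"jaw": 0.75,"x": 0.0143,"y": 0.0107,"z": 0,"wx": 0,"wy": 0,"wz": 0.1184},
    {"jaw": 0.75,"x": 0.0143,"y": 0.0107,"z": 0,"wx": 0,"wy": 0,"wz": 0.1184},
    {"jaw": 0.75,"x": 0.0143,"y": 0.0107,"z": 0,"wx": 0,"wy": 0,"wz": 0.1184},
    {"jaw": 0.75,"x": 0.0143,"y": 0.0107,"z": 0,"wx": 0,"wy": 0,"wz": 0.1184},
    {"jaw": 0.75,"x": 0.0143,"y": 0.0107,"z": 0,"wx": 0,"wy": 0,"wz": 0.1184},
  ],
)

```text
time_s: 6.5
eef_pos: [0.5627, 0.1626, 0.1504]
tcp_rot: [[-0.995, -0.102, -0.001], [-0.102, 0.995, 0.0], [0.001, 0.0, -1.0]]
wrist_force: [-0.2, 0.3, -0.8]
opening: 0.0638
grip_force: 0.0
```

Emit:
apply_moves(
  moves=[
    {"jaw": 0.75,"x": 0,"y": 0,"z": 0,"wx": 0,"wy": 0,"wz": 0},
    {"jaw": 0.75,"x": 0,"y": 0,"z": 0,"wx": 0,"wy": 0,"wz": 0},
    {"jaw": 0.75,"x": 0,"y": 0,"z": 0,"wx": 0,"wy": 0,"wz": 0},
  ],
)

```text
time_s: 6.75
eef_pos: [0.5616, 0.1609, 0.1507]
tcp_rot: [[-0.996, -0.093, -0.001], [-0.093, 0.996, -0.0], [0.001, -0.0, -1.0]]
wrist_force: [-0.6, -0.6, -0.3]
opening: 0.0638
grip_force: 0.0
```

Emit:
apply_moves(
  moves=[
    {"jaw": 0.75,"x": -0.001,"y": -0.005,"z": -0.02,"wx": 0,"wy": 0,"wz": 0},
    {"jaw": 0.75,"x": 0,"y": 0,"z": -0.025,"wx": 0,"wy": 0,"wz": 0},
    {"jaw": 0.75,"x": 0,"y": 0,"z": -0.025,"wx": 0,"wy": 0,"wz": 0},
    {"jaw": 0.75,"x": 0,"y": 0,"z": -0.025,"wx": 0,"wy": 0,"wz": 0},
    {"jaw": 0.75,"x": 0,"y": 0,"z": -0.015,"wx": 0,"wy": 0,"wz": 0},
    {"jaw": 0.75,"x": 0,"y": 0,"z": -0.007,"wx": 0,"wy": 0,"wz": 0},
    {"jaw": 0.75,"x": 0,"y": 0,"z": 0,"wx": 0,"wy": 0,"wz": 0},
  ],
)

```text
time_s: 7.33
eef_pos: [0.5598, 0.1546, 0.0329]
tcp_rot: [[-0.996, -0.092, -0.002], [-0.092, 0.996, -0.001], [0.002, -0.0, -1.0]]
wrist_force: [0.1, -0.3, -0.1]
opening: 0.0638
grip_force: 0.0
```

Emit:
apply_moves(
  moves=[
    {"jaw": 0,"x": 0,"y": 0,"z": 0,"wx": 0,"wy": 0,"wz": 0},
    {"jaw": 0,"x": 0,"y": 0,"z": 0,"wx": 0,"wy": 0,"wz": 0},
    {"jaw": 0,"x": 0,"y": 0,"z": 0,"wx": 0,"wy": 0,"wz": 0},
    {"jaw": 0,"x": 0,"y": 0,"z": 0,"wx": 0,"wy": 0,"wz": 0},
    {"jaw": 0,"x": 0,"y": 0,"z": 0,"wx": 0,"wy": 0,"wz": 0},
    {"jaw": 0,"x": 0,"y": 0,"z": 0,"wx": 0,"wy": 0,"wz": 0},
  ],
  squeeze=60,
)

```text
time_s: 7.83
eef_pos: [0.5621, 0.1552, 0.0362]
tcp_rot: [[-0.996, -0.093, 0.003], [-0.093, 0.996, 0.001], [-0.003, 0.001, -1.0]]
wrist_force: [-1.0, -0.5, 7.1]
opening: 0.0349
grip_force: 61.4
```

Emit:
apply_moves(
  moves=[
    {"jaw": 0,"x": 0,"y": 0,"z": 0.01,"wx": 0,"wy": 0,"wz": 0},
    {"jaw": 0,"x": 0,"y": 0,"z": 0.02,"wx": 0,"wy": 0,"wz": 0},
    {"jaw": 0,"x": 0,"y": 0,"z": 0.025,"wx": 0,"wy": 0,"wz": 0},
    {"jaw": 0,"x": 0,"y": 0,"z": 0.025,"wx": 0,"wy": 0,"wz": 0},
    {"jaw": 0,"x": 0,"y": 0,"z": 0.025,"wx": 0,"wy": 0,"wz": 0},
    {"jaw": 0,"x": 0,"y": 0,"z": 0.015,"wx": 0,"wy": 0,"wz": 0},
    {"jaw": 0,"x": 0,"y": 0,"z": 0,"wx": 0,"wy": 0,"wz": 0},
    {"jaw": 0,"x": 0,"y": 0,"z": 0,"wx": 0,"wy": 0,"wz": 0},
  ],
)

```text
time_s: 8.5
eef_pos: [0.5614, 0.155, 0.1551]
tcp_rot: [[-0.996, -0.094, 0.002], [-0.094, 0.996, 0.0], [-0.002, 0.0, -1.0]]
wrist_force: [-0.5, -0.4, -1.9]
opening: 0.035
grip_force: 60.3
```

Emit:
apply_moves(
  moves=[
    {"jaw": 0,"x": 0,"y": 0,"z": 0,"wx": 0,"wy": 0,"wz": 0},
  ],
)

```text
time_s: 8.58
eef_pos: [0.5606, 0.1548, 0.1532]
tcp_rot: [[-0.996, -0.094, -0.001], [-0.094, 0.996, -0.0], [0.001, -0.0, -1.0]]
wrist_force: [-0.7, 0.1, -2.8]
opening: 0.0349
grip_force: 60.3
```

Emit:
apply_moves(
  moves=[
    {"jaw": 0,"x": -0.0027,"y": -0.02,"z": 0,"wx": 0,"wy": 0,"wz": 0.015},
    {"jaw": 0,"x": -0.0027,"y": -0.03,"z": 0,"wx": 0,"wy": 0,"wz": 0.015},
    {"jaw": 0,"x": -0.0027,"y": -0.03,"z": 0,"wx": 0,"wy": 0,"wz": 0.015},
    {"jaw": 0,"x": -0.0027,"y": -0.03,"z": 0,"wx": 0,"wy": 0,"wz": 0.015},
    {"jaw": 0,"x": -0.0027,"y": -0.03,"z": 0,"wx": 0,"wy": 0,"wz": 0.015},
    {"jaw": 0,"x": -0.0027,"y": -0.03,"z": 0,"wx": 0,"wy": 0,"wz": 0.015},
    {"jaw": 0,"x": -0.0027,"y": -0.03,"z": 0,"wx": 0,"wy": 0,"wz": 0.015},
  ],
)

```text
time_s: 9.17
eef_pos: [0.541, -0.0464, 0.1525]
tcp_rot: [[-0.98, -0.198, -0.003], [-0.198, 0.98, 0.0], [0.003, 0.001, -1.0]]
wrist_force: [0.4, 0.4, -1.2]
opening: 0.0352
grip_force: 60.5
```

Emit:
apply_moves(
  moves=[
    {"jaw": 0,"x": -0.0027,"y": -0.03,"z": 0,"wx": 0,"wy": 0,"wz": 0.015},
    {"jaw": 0,"x": -0.0027,"y": -0.03,"z": 0,"wx": 0,"wy": 0,"wz": 0.015},
    {"jaw": 0,"x": -0.0027,"y": -0.03,"z": 0,"wx": 0,"wy": 0,"wz": 0.015},
    {"jaw": 0,"x": -0.0027,"y": -0.03,"z": 0,"wx": 0,"wy": 0,"wz": 0.015},
    {"jaw": 0,"x": -0.0027,"y": -0.03,"z": 0,"wx": 0,"wy": 0,"wz": 0.015},
    {"jaw": 0,"x": -0.0027,"y": -0.03,"z": 0,"wx": 0,"wy": 0,"wz": 0.015},
    {"jaw": 0,"x": -0.0027,"y": -0.02,"z": 0,"wx": 0,"wy": 0,"wz": 0.015},
  ],
)

```text
time_s: 9.75
eef_pos: [0.5221, -0.2472, 0.1523]
tcp_rot: [[-0.954, -0.299, -0.003], [-0.299, 0.954, 0.001], [0.002, 0.001, -1.0]]
wrist_force: [0.8, -0.9, -1.3]
opening: 0.0349
grip_force: 60.5
```

Emit:
apply_moves(
  moves=[
    {"jaw": 0,"x": 0,"y": -0.01,"z": 0,"wx": 0,"wy": 0,"wz": 0},
    {"jaw": 0,"x": 0,"y": 0,"z": 0,"wx": 0,"wy": 0,"wz": 0},
    {"jaw": 0,"x": 0,"y": 0,"z": 0,"wx": 0,"wy": 0,"wz": 0},
    {"jaw": 0,"x": 0,"y": 0,"z": 0,"wx": 0,"wy": 0,"wz": 0},
  ],
)

```text
time_s: 10.08
eef_pos: [0.5232, -0.2541, 0.1537]
tcp_rot: [[-0.954, -0.3, -0.001], [-0.3, 0.954, 0.001], [0.001, 0.001, -1.0]]
wrist_force: [-0.2, 0.3, -2.3]
opening: 0.0353
grip_force: 60.5
```

```bash
python3 - <<'E'
from plant import manip, vision
from h import *
s=manip.get_state();print(s["eef_pos"],s["tcp_rot"])
o=[]
for n in("scene","top"):
    d=vision.get_image(n);np.savez(f"{n}2.npz",**d);f=d["frame"]
    a,b=px(d,[.56,-.24,.05])[0].astype(int);print(n,a,b)
    o.append(cv2.resize(f[b-80:b+70,a-70:a+70],None,fx=2.8,fy=2.8)[:420,:392])
cv2.imwrite("pics/hover.png",np.hstack(o))
E
```

```text
[ 0.52319701 -0.25405244  0.15366578] [[-9.54090637e-01 -2.99516612e-01 -9.24820352e-04]
 [-2.99517361e-01  9.54090500e-01  8.17354745e-04]
 [ 6.37550988e-04  1.05683026e-03 -9.99999238e-01]]
scene 297 264
top 378 255
```

View pics/hover.png

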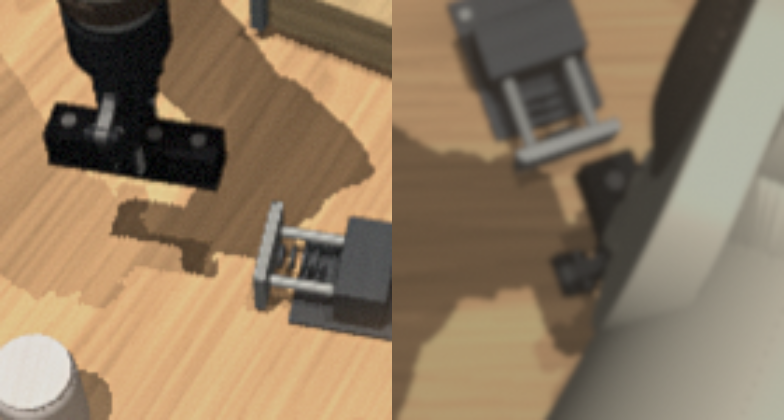

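Block is held level and pointing at the plate; dots at crop (68,120), (155,132), (199,140) = scene pixels (251.3,226.9), (282.4,231.1), (298.1,234).

```bash
python3 - <<'E'
from h import *
d=load("scene2.npz");X=cloud(d)
P=onz(d,[(250.9,226.4),(281.9,230.6),(297.6,233.5)],.180);print(P)
a=P[2]-P[0];print("len",np.linalg.norm(a),"yaw",np.arctan2(a[1],a[0]))
u=np.array([np.cos(.306),np.sin(.306)]);v=np.array([-u[1],u[0]])
c=(P[0]+P[2])[:2]/2;f=np.array([.618,-.228])
for q in P: print((q[:2]-f)@u,(q[:2]-f)@v)
print(c,"tcp",(np.array([.5232,-.2541])-f)@v)
m=(X[...,0]>.42)&(X[...,0]<.6)&(X[...,1]>-.32)&(X[...,1]<-.2)&(abs(X[...,2]-.18)<.004)
print(m.sum(),np.median(X[m][:,2]))
# plate front face points in depth
g=(X[...,0]>.58)&(X[...,0]<.66)&(X[...,1]>-.28)&(X[...,1]<-.17)&(X[...,2]>.012)&(X[...,2]<.054)
s=(X[g][:,:2]-f)@u;t=(X[g][:,:2]-f)@v;print(np.histogram(s,np.arange(-.03,.06,.005)),t[abs(s)<.012].min(),t[abs(s)<.012].max())
E
```

```text
[[ 0.46986771 -0.27136369  0.18      ]
 [ 0.53663449 -0.24890089  0.18      ]
 [ 0.57105445 -0.23950668  0.18      ]]
len 0.10608310319109099 yaw 0.305009718529785
-0.15431415555985614 0.0032751067300785587
-0.08388210088528263 0.004581142335089589
-0.04823110438435047 0.0031700546158555387
[ 0.52046108 -0.25543518] tcp 0.00367064808822603
604 0.17946266481059014
(array([ 0,  0,  0,  0,  0,  2, 19, 75, 24, 31, 18, 34, 18, 24, 10,  9,  3]), array([-3.0000000e-02, -2.5000000e-02, -2.0000000e-02, -1.5000000e-02,
       -1.0000000e-02, -5.0000000e-03,  6.9388939e-18,  5.0000000e-03,
        1.0000000e-02,  1.5000000e-02,  2.0000000e-02,  2.5000000e-02,
        3.0000000e-02,  3.5000000e-02,  4.0000000e-02,  4.5000000e-02,
        5.0000000e-02,  5.5000000e-02])) -0.04138601646999619 0.03217633405853859
```

Emit:
apply_moves(
  moves=[
    {"jaw": 0,"x": 0.001,"y": -0.0033,"z": -0.02,"wx": 0,"wy": 0,"wz": 0},
    {"jaw": 0,"x": 0,"y": 0,"z": -0.03,"wx": 0,"wy": 0,"wz": 0},
    {"jaw": 0,"x": 0,"y": 0,"z": -0.03,"wx": 0,"wy": 0,"wz": 0},
    {"jaw": 0,"x": 0,"y": 0,"z": -0.025,"wx": 0,"wy": 0,"wz": 0},
    {"jaw": 0,"x": 0,"y": 0,"z": -0.015,"wx": 0,"wy": 0,"wz": 0},
    {"jaw": 0,"x": 0,"y": 0,"z": -0.01,"wx": 0,"wy": 0,"wz": 0},
    {"jaw": 0,"x": 0,"y": 0,"z": 0,"wx": 0,"wy": 0,"wz": 0},
    {"jaw": 0,"x": 0,"y": 0,"z": 0,"wx": 0,"wy": 0,"wz": 0},
  ],
)

```text
time_s: 10.85
eef_pos: [0.5245, -0.2579, 0.0248]
tcp_rot: [[-0.954, -0.3, 0.0], [-0.3, 0.954, -0.0], [-0.0, -0.0, -1.0]]
wrist_force: [-0.4, 0.4, -0.4]
opening: 0.035
grip_force: 60.5
```

Emit:
apply_moves(
  moves=[
    {"jaw": 0,"x": 0,"y": 0,"z": -0.003,"wx": 0,"wy": 0,"wz": 0},
    {"jaw": 0,"x": 0,"y": 0,"z": 0,"wx": 0,"wy": 0,"wz": 0},
    {"jaw": 0,"x": 0,"y": 0,"z": 0,"wx": 0,"wy": 0,"wz": 0},
  ],
)

```text
time_s: 11.1
eef_pos: [0.5248, -0.2586, 0.0222]
tcp_rot: [[-0.954, -0.299, 0.001], [-0.299, 0.954, -0.001], [-0.001, -0.001, -1.0]]
wrist_force: [0.0, 0.1, -1.0]
opening: 0.035
grip_force: 60.5
```

Emit:
apply_moves(
  moves=[
    {"jaw": 0,"x": 0,"y": 0,"z": -0.003,"wx": 0,"wy": 0,"wz": 0},
    {"jaw": 0,"x": 0,"y": 0,"z": -0.003,"wx": 0,"wy": 0,"wz": 0},
    {"jaw": 0,"x": 0.0095,"y": 0.003,"z": 0,"wx": 0,"wy": 0,"wz": 0},
    {"jaw": 0,"x": 0.0095,"y": 0.003,"z": 0,"wx": 0,"wy": 0,"wz": 0},
    {"jaw": 0,"x": 0,"y": 0,"z": 0,"wx": 0,"wy": 0,"wz": 0},
    {"jaw": 0,"x": 0,"y": 0,"z": 0,"wx": 0,"wy": 0,"wz": 0},
    {"jaw": 0,"x": 0,"y": 0,"z": 0,"wx": 0,"wy": 0,"wz": 0},
  ],
)

```text
time_s: 11.68
eef_pos: [0.5434, -0.2522, 0.0151]
tcp_rot: [[-0.954, -0.3, -0.0], [-0.3, 0.954, 0.0], [0.0, 0.0, -1.0]]
wrist_force: [0.7, -0.2, -2.5]
opening: 0.0348
grip_force: 60.5
```

```bash
python3 - <<'E'
from plant import manip, vision
from h import *
s=manip.get_state();print(s["eef_pos"],s["wrist_force"])
o=[]
d=vision.get_image("scene");np.savez("scene3.npz",**d)
cv2.imwrite("pics/low.png",cv2.resize(d["frame"][215:315,220:380],None,fx=5,fy=5))
E
```

```text
[ 0.5434424  -0.25219518  0.01514682] [ 0.73209293 -0.21467169 -2.46135949]
```

View pics/low.png

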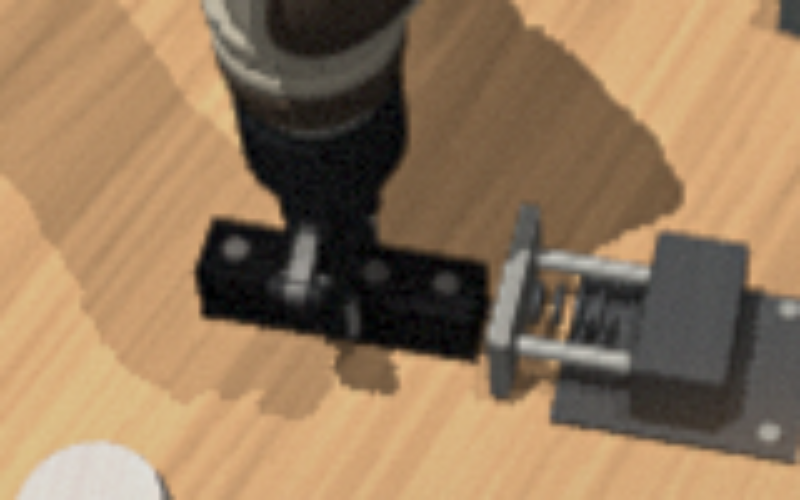

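Block low and level, roughly 10 mm short of the plate (block end at crop (482,310), plate face at ~(500,320)), centred on it.

Emit:
apply_moves(
  moves=[
    {"jaw": 0,"x": 0.0038,"y": 0.0012,"z": 0,"wx": 0,"wy": 0,"wz": 0},
    {"jaw": 0,"x": 0.0038,"y": 0.0012,"z": 0,"wx": 0,"wy": 0,"wz": 0},
    {"jaw": 0,"x": 0.0019,"y": 0.0006,"z": 0,"wx": 0,"wy": 0,"wz": 0},
    {"jaw": 0,"x": 0,"y": 0,"z": 0,"wx": 0,"wy": 0,"wz": 0},
    {"jaw": 0,"x": 0,"y": 0,"z": 0,"wx": 0,"wy": 0,"wz": 0},
    {"jaw": 0,"x": 0,"y": 0,"z": 0,"wx": 0,"wy": 0,"wz": 0},
  ],
)

```text
time_s: 12.23
eef_pos: [0.5527, -0.2494, 0.0152]
tcp_rot: [[-0.954, -0.299, -0.0], [-0.299, 0.954, 0.0], [0.0, 0.0, -1.0]]
wrist_force: [-0.1, -0.7, -1.0]
opening: 0.0353
grip_force: 60.5
```

Emit:
apply_moves(
  moves=[
    {"jaw": 0,"x": 0.0019,"y": 0.0006,"z": 0,"wx": 0,"wy": 0,"wz": 0},
    {"jaw": 0,"x": 0.0019,"y": 0.0006,"z": 0,"wx": 0,"wy": 0,"wz": 0},
    {"jaw": 0,"x": 0,"y": 0,"z": 0,"wx": 0,"wy": 0,"wz": 0},
    {"jaw": 0,"x": 0,"y": 0,"z": 0,"wx": 0,"wy": 0,"wz": 0},
    {"jaw": 0,"x": 0,"y": 0,"z": 0,"wx": 0,"wy": 0,"wz": 0},
  ],
)

```text
time_s: 12.65
eef_pos: [0.5564, -0.2482, 0.0152]
tcp_rot: [[-0.954, -0.299, -0.0], [-0.299, 0.954, -0.0], [0.0, 0.0, -1.0]]
wrist_force: [-2.7, -1.2, -1.5]
opening: 0.0352
grip_force: 60.5
```

Emit:
apply_moves(
  moves=[
    {"jaw": 0,"x": 0.0019,"y": 0.0006,"z": 0,"wx": 0,"wy": 0,"wz": 0},
    {"jaw": 0,"x": 0.0019,"y": 0.0006,"z": 0,"wx": 0,"wy": 0,"wz": 0},
    {"jaw": 0,"x": 0,"y": 0,"z": 0,"wx": 0,"wy": 0,"wz": 0},
    {"jaw": 0,"x": 0,"y": 0,"z": 0,"wx": 0,"wy": 0,"wz": 0},
    {"jaw": 0,"x": 0,"y": 0,"z": 0,"wx": 0,"wy": 0,"wz": 0},
  ],
)

```text
time_s: 13.07
eef_pos: [0.5598, -0.2472, 0.0152]
tcp_rot: [[-0.954, -0.299, -0.001], [-0.299, 0.954, -0.0], [0.001, 0.0, -1.0]]
wrist_force: [-6.1, -2.8, -0.3]
opening: 0.0348
grip_force: 60.6
```

Emit:
apply_moves(
  moves=[
    {"jaw": 0,"x": 0,"y": 0,"z": 0,"wx": 0,"wy": 0,"wz": 0},
    {"jaw": 0,"x": 0,"y": 0,"z": 0,"wx": 0,"wy": 0,"wz": 0},
  ],
)

```text
time_s: 13.23
eef_pos: [0.5598, -0.2472, 0.0152]
tcp_rot: [[-0.954, -0.299, -0.001], [-0.299, 0.954, -0.0], [0.001, 0.0, -1.0]]
wrist_force: [-6.1, -1.8, -0.7]
opening: 0.0348
grip_force: 60.6
```

Emit:
apply_moves(
  moves=[
    {"jaw": 0,"x": 0,"y": 0,"z": 0,"wx": 0,"wy": 0,"wz": 0},
    {"jaw": 0,"x": 0,"y": 0,"z": 0,"wx": 0,"wy": 0,"wz": 0},
  ],
)

```text
time_s: 13.4
eef_pos: [0.5598, -0.2472, 0.0152]
tcp_rot: [[-0.954, -0.299, -0.001], [-0.299, 0.954, -0.0], [0.001, 0.0, -1.0]]
wrist_force: [-5.8, -2.0, -0.1]
opening: 0.0349
grip_force: 60.6
```

Emit:
apply_moves(
  moves=[
    {"jaw": 0,"x": 0.0019,"y": 0.0006,"z": 0,"wx": 0,"wy": 0,"wz": 0},
    {"jaw": 0,"x": 0.0019,"y": 0.0006,"z": 0,"wx": 0,"wy": 0,"wz": 0},
    {"jaw": 0,"x": 0,"y": 0,"z": 0,"wx": 0,"wy": 0,"wz": 0},
    {"jaw": 0,"x": 0,"y": 0,"z": 0,"wx": 0,"wy": 0,"wz": 0},
    {"jaw": 0,"x": 0,"y": 0,"z": 0,"wx": 0,"wy": 0,"wz": 0},
  ],
)

```text
time_s: 13.82
eef_pos: [0.5631, -0.2462, 0.0152]
tcp_rot: [[-0.954, -0.299, -0.002], [-0.299, 0.954, -0.001], [0.002, 0.0, -1.0]]
wrist_force: [-8.5, -2.9, 1.2]
opening: 0.0345
grip_force: 60.8
```

```bash
python3 - <<'E'
from plant import manip, vision
from h import *
F=[]
for i in range(8):
    d=vision.get_image("scene");F.append(manip.get_state()["wrist_force"])
print(np.mean(F,0),np.std(F,0))
np.savez("scene4.npz",**d)
cv2.imwrite("pics/press.png",cv2.resize(d["frame"][215:315,220:380],None,fx=5,fy=5))
X=cloud(d)
for n in("scene1.npz","scene4.npz"):
    d=load(n);X=cloud(d);pl=(X[...,0]>.60)&(X[...,0]<.66)&(X[...,1]>-.29)&(X[...,1]<-.16)&(abs(X[...,2]-.058)<.004)
    Q=onz(d,np.argwhere(pl)[:,::-1],.058);print(cv2.minAreaRect((Q[:,:2]*1000).astype(np.float32)))
E
```

```text
[-9.16784672 -2.90393531  1.43640558] [0.51311139 0.52664332 0.46299489]
((622.8916625976562, -226.78179931640625), (10.010412216186523, 81.94425201416016), 17.420677185058594)
((632.0081176757812, -224.45645141601562), (10.244938850402832, 82.66453552246094), 17.133756637573242)
```

View pics/press.png

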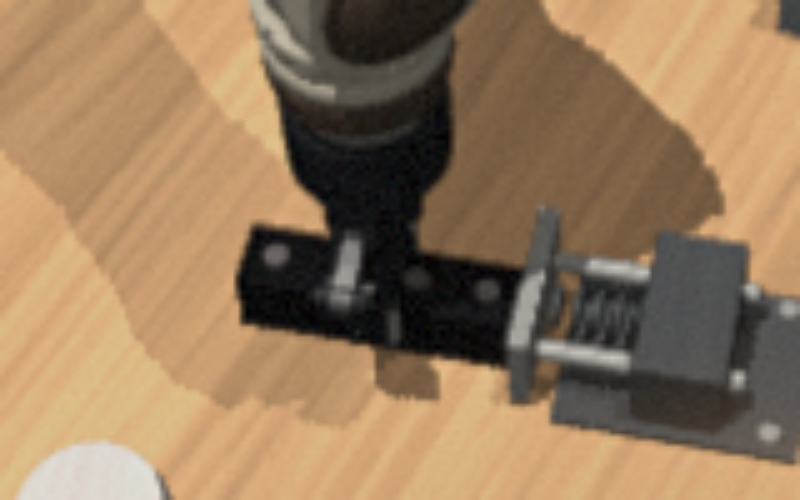

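The block end meets the plate squarely; plate pushed in about 9.4 mm and the force reads 9.6 N; dots at crop (276,254) and (488,289). Holding for over three seconds.

Emit:
apply_moves(
  moves=[
    {"jaw": 0,"x": 0,"y": 0,"z": 0,"wx": 0,"wy": 0,"wz": 0},
    {"jaw": 0,"x": 0,"y": 0,"z": 0,"wx": 0,"wy": 0,"wz": 0},
    {"jaw": 0,"x": 0,"y": 0,"z": 0,"wx": 0,"wy": 0,"wz": 0},
    {"jaw": 0,"x": 0,"y": 0,"z": 0,"wx": 0,"wy": 0,"wz": 0},
    {"jaw": 0,"x": 0,"y": 0,"z": 0,"wx": 0,"wy": 0,"wz": 0},
    {"jaw": 0,"x": 0,"y": 0,"z": 0,"wx": 0,"wy": 0,"wz": 0},
    {"jaw": 0,"x": 0,"y": 0,"z": 0,"wx": 0,"wy": 0,"wz": 0},
    {"jaw": 0,"x": 0,"y": 0,"z": 0,"wx": 0,"wy": 0,"wz": 0},
  ],
)

```text
time_s: 14.88
eef_pos: [0.5631, -0.2462, 0.0152]
tcp_rot: [[-0.954, -0.299, -0.002], [-0.299, 0.954, -0.001], [0.002, 0.0, -1.0]]
wrist_force: [-8.6, -3.5, 0.9]
opening: 0.035
grip_force: 60.8
```

Emit:
apply_moves(
  moves=[
    {"jaw": 0,"x": 0,"y": 0,"z": 0,"wx": 0,"wy": 0,"wz": 0},
    {"jaw": 0,"x": 0,"y": 0,"z": 0,"wx": 0,"wy": 0,"wz": 0},
    {"jaw": 0,"x": 0,"y": 0,"z": 0,"wx": 0,"wy": 0,"wz": 0},
    {"jaw": 0,"x": 0,"y": 0,"z": 0,"wx": 0,"wy": 0,"wz": 0},
    {"jaw": 0,"x": 0,"y": 0,"z": 0,"wx": 0,"wy": 0,"wz": 0},
    {"jaw": 0,"x": 0,"y": 0,"z": 0,"wx": 0,"wy": 0,"wz": 0},
    {"jaw": 0,"x": 0,"y": 0,"z": 0,"wx": 0,"wy": 0,"wz": 0},
    {"jaw": 0,"x": 0,"y": 0,"z": 0,"wx": 0,"wy": 0,"wz": 0},
  ],
)

```text
time_s: 15.55
eef_pos: [0.563, -0.2461, 0.0151]
tcp_rot: [[-0.954, -0.299, -0.002], [-0.299, 0.954, -0.001], [0.002, 0.0, -1.0]]
wrist_force: [-9.1, -2.8, 0.9]
opening: 0.0351
grip_force: 60.8
```

Emit:
apply_moves(
  moves=[
    {"jaw": 0,"x": 0,"y": 0,"z": 0,"wx": 0,"wy": 0,"wz": 0},
    {"jaw": 0,"x": 0,"y": 0,"z": 0,"wx": 0,"wy": 0,"wz": 0},
    {"jaw": 0,"x": 0,"y": 0,"z": 0,"wx": 0,"wy": 0,"wz": 0},
    {"jaw": 0,"x": 0,"y": 0,"z": 0,"wx": 0,"wy": 0,"wz": 0},
    {"jaw": 0,"x": 0,"y": 0,"z": 0,"wx": 0,"wy": 0,"wz": 0},
    {"jaw": 0,"x": 0,"y": 0,"z": 0,"wx": 0,"wy": 0,"wz": 0},
    {"jaw": 0,"x": 0,"y": 0,"z": 0,"wx": 0,"wy": 0,"wz": 0},
    {"jaw": 0,"x": 0,"y": 0,"z": 0,"wx": 0,"wy": 0,"wz": 0},
  ],
)

```text
time_s: 16.22
eef_pos: [0.563, -0.2461, 0.0152]
tcp_rot: [[-0.954, -0.299, -0.002], [-0.299, 0.954, -0.001], [0.002, 0.0, -1.0]]
wrist_force: [-10.3, -2.7, 0.5]
opening: 0.0351
grip_force: 60.8
```

Emit:
apply_moves(
  moves=[
    {"jaw": 0,"x": 0,"y": 0,"z": 0,"wx": 0,"wy": 0,"wz": 0},
    {"jaw": 0,"x": 0,"y": 0,"z": 0,"wx": 0,"wy": 0,"wz": 0},
    {"jaw": 0,"x": 0,"y": 0,"z": 0,"wx": 0,"wy": 0,"wz": 0},
    {"jaw": 0,"x": 0,"y": 0,"z": 0,"wx": 0,"wy": 0,"wz": 0},
    {"jaw": 0,"x": 0,"y": 0,"z": 0,"wx": 0,"wy": 0,"wz": 0},
    {"jaw": 0,"x": 0,"y": 0,"z": 0,"wx": 0,"wy": 0,"wz": 0},
    {"jaw": 0,"x": 0,"y": 0,"z": 0,"wx": 0,"wy": 0,"wz": 0},
    {"jaw": 0,"x": 0,"y": 0,"z": 0,"wx": 0,"wy": 0,"wz": 0},
  ],
)

```text
time_s: 16.88
eef_pos: [0.563, -0.2462, 0.0152]
tcp_rot: [[-0.954, -0.299, -0.002], [-0.299, 0.954, -0.001], [0.002, 0.0, -1.0]]
wrist_force: [-8.8, -2.5, 0.5]
opening: 0.0349
grip_force: 60.8
```

Emit:
apply_moves(
  moves=[
    {"jaw": 0,"x": 0,"y": 0,"z": 0,"wx": 0,"wy": 0,"wz": 0},
    {"jaw": 0,"x": 0,"y": 0,"z": 0,"wx": 0,"wy": 0,"wz": 0},
    {"jaw": 0,"x": 0,"y": 0,"z": 0,"wx": 0,"wy": 0,"wz": 0},
    {"jaw": 0,"x": 0,"y": 0,"z": 0,"wx": 0,"wy": 0,"wz": 0},
    {"jaw": 0,"x": 0,"y": 0,"z": 0,"wx": 0,"wy": 0,"wz": 0},
    {"jaw": 0,"x": 0,"y": 0,"z": 0,"wx": 0,"wy": 0,"wz": 0},
    {"jaw": 0,"x": 0,"y": 0,"z": 0,"wx": 0,"wy": 0,"wz": 0},
    {"jaw": 0,"x": 0,"y": 0,"z": 0,"wx": 0,"wy": 0,"wz": 0},
  ],
)

```text
time_s: 17.55
eef_pos: [0.563, -0.2462, 0.0152]
tcp_rot: [[-0.954, -0.299, -0.002], [-0.299, 0.954, -0.001], [0.002, 0.0, -1.0]]
wrist_force: [-8.5, -3.4, 1.4]
opening: 0.0349
grip_force: 60.8
```

```bash
python3 - <<'E'
from plant import manip, vision
from h import *
d=vision.get_image("scene");X=cloud(d)
P=onz(d,[(274.8,265.4),(317.2,272.4)],.042);a=P[1]-P[0]
c=P.mean(0)[:2];u=np.array([np.cos(.304),np.sin(.304)]);v=np.array([-u[1],u[0]])
print("yaw",np.arctan2(a[1],a[0]),"len",np.linalg.norm(a),"lat",(c-[.632,-.2255])@v,"s",(c-[.632,-.2255])@u)
m=X[245:285,270:325];q=m[(m[...,2]>.032)&(m[...,2]<.055)&(m[...,0]<.61)];print("z top",np.percentile(q[:,2],[25,50,75]))
s=manip.get_state();print(s["time_s"],s["wrist_force"],s["grip_force"],s["eef_pos"])
E
```

```text
yaw 0.3027732881938425 len 0.10528495633807149 lat 0.0007003623394875622 s -0.07504443560722564
z top [0.03941761 0.04083361 0.04217013]
17.6 [-8.73753679 -3.15966215  0.66018612] 60.777472257614136 [ 0.56299332 -0.24615413  0.01514751]
```

All criteria met: yaw square, 0.7 mm off centre, about 9.5 N, held for more than 3 s.

```bash
python3 -c "
from plant import order
print(order.sign_off())"
```

```text
the job is handed in; nothing more can be done
None
```

I handed in the job with the long block still gripped (about 60 N) and pressed square into the stop plate at about 9.5 N for over three seconds, about 1 mm off centre; I steered clear of the short block, tape roll and tin but did not re-measure them, and no verdict came back.

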